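# Push the key-blank case down the freshly glued lane

## Task

Push the flat case of key blanks along the bench with the fingertips, into the lane between the two aluminium guide rails and on down it until its leading end is up against the steel back stop and it sits square in the lane. The glue under the rails is still setting, so neither the case nor the robot may touch either rail at any time. Slide the case steadily, never lifting or tipping it or shooting it along, and leave the glue bottle, the screw jar and the flip key where they are.

Things in the scene. Friction and masses are not known exactly. Their poses are not given: they have to be found in the camera images.
- dock: Fixed dock. Origin on the bench at the middle of the lane's open mouth; +x runs down the lane (towards the robot's right, within 20 degrees), +y across it to the left, z up. Lane 150 mm long, 118 mm wide, the bench its floor. Back stop: dark steel bar 30 mm high, 12 thick, 160 wide, face at x = +150 mm, 3 mm flange behind it to x = 190; the case may touch it. Place and heading vary.
- rail_left: Left guide rail of the lane (dock +y side), fixed: aluminium bar 150 mm long (x), 10 mm thick (y), 18 mm high, standing on the bench; thin flange (2.5 mm high) on its outer side. Origin at the centre of its underside, 64 mm from the lane's middle line, so its inner face is at dock y = +59 mm. Must not be touched.
- rail_right: Right guide rail of the lane (dock -y side), the mirror image of the left one; inner face at dock y = -59 mm. Must not be touched.
- case: Loose flat box, black with grey lid and brass key emblem: 110 mm long (x), 92 wide (y), 45 high, plain upright sides; 0.3 to 0.65 kg, sliding friction roughly 0.5 to 1. Origin at the centre of its underside. Starts before the mouth, +x end leading and 50 to 100 mm from it, up to 25 mm off the lane's middle line and up to 12 degrees askew. Home: origin at dock x = 95 mm.
- case_center (a point): Centre of the same case, 22.5 mm above its underside.
- glue_center (a point): Bystander: small white glue bottle, 36 mm across, 85 mm tall, standing beside the lane on its left; the point is on its axis half-way up (42 mm above the bench).
- jar_center (a point): Bystander: small glass screw jar with a steel cap, 50 mm across, 50 mm tall, standing beside the lane on its right; the point is on its axis 25 mm above the bench.
- flip_key_center (a point): Bystander: black flip car key lying on the bench to the right of the lane, body 60 x 34 x 14 mm with a 48 mm steel blade out of one end; the point is the centre of the black body, 7 mm above the bench.
There are look-alikes about, which are no part of the job. What is shaped like the case but green or red is not meant.

How it is judged:
By the outcome, as a careful person would: the job done as asked, in the order asked, and still so for the second after the job is handed in, with the robot touching nothing.
It also fails if it takes over 67 s, if anything falls off the work surface, if the arm or the gripper's body presses on something with over 40 N, if the wrist force passes 120 N, or if a joint passes its speed limit or range.

## Robot

A 7-joint arm with a two-finger parallel gripper is mounted at the origin on the work surface. World frame = base frame: x ahead of the robot, y to its left, z up, the work surface at z = 0. Lengths are in m, angles in rad, forces in N, time in s.
With the tool pointing down it reaches from about 0.425 to 0.95 m from the base axis. Payload 4.7 kg.
Tool frame: the origin (TCP) lies on the centre line of the jaws, within the pads' length; the fingertips stand 17 mm ahead of it and the grasp point (between the pads) lies 2 mm behind it; z points along the fingers, y is the line along which they close (so a half turn about z gives the same grasp; the last joint's range is limited). The gripper opens to 85 mm and grips with 20 to 120 N. Pads are 22 mm wide; open, the fingers measure 114 mm over their backs; the gripper's body (76 mm by 85 mm) begins 54 mm behind the grasp point. The pads swing forward as they close: fully open they stand 13 mm farther back than shut.
Start: joints at [1.163, 0.469, -0.049, 1.532, 0.024, 1.141, -0.082], TCP at [0.25, -0.627, 0.248] pointing down, gripper open.
Joint ranges: [-2.59, 2.59], [-0.33, 1.99], [-1.39, 1.29], [0.1, 2.45], [-1.04, 4.18], [0.21, 1.99], [-2.66, 2.66]. Speed limits (rad/s): [2.57, 2.57, 3.14, 3.14, 3.14, 3.14, 3.14].

## Interface

Orientations are given as a unit quaternion [w, x, y, z].
In Python, from bench import robot gives the robot as it stands.
- The arm moves only by the tool send_rows, never from a script. Its argument "increments" is text: rows parted by semicolons, each of 6 numbers parted by spaces: the shift along the tool's x, y, z in units of 40 mm (1.0 is 40 mm), then the turn, a rotation vector about the tool's x, y, z in units of 5 degrees (1.0 is 5 degrees). In form: x y z wx wy wz; .... A call has 1 to 12 rows; each row shifts and turns the commanded pose from where the row before left it, along the tool's axes as they then stand; what a row does not reach is not made up. A row lasts 1/10 s, in which the tool goes at most 50 mm and 8.59 degrees, less where a joint would pass 70% of its speed; a pose out of reach is approached as far as the arm can. A call is refused whole if a number of a shift passes 1 or a number of a turn 1, either way. A call with a gripper value outside its range is refused whole. "jaw" is the opening, from 0 (shut) to 1 (fully open), set as the call begins (left out, the last holds). The fingers move at their own pace and stop on an object; "squeeze" is the grip in N (left out, the last holds). Time passes only in rows, so rows that do not move let the fingers close. It gives the time, the measured TCP pose, the force, the opening and the grip force at its end, in the units of the state.
- robot.observe(): the state, without advancing time (a new reading comes with each control period).
- robot.camera(name): name is "side" or "top"; returns the picture (480x640x3 uint8, blue, green, red); there is no depth.
- robot.camera_info(name): a dict with "fx", "fy", "cx", "cy" (pixels), "rvec" (rotation vector, rad) and "tvec" (3), from world to camera coordinates, as OpenCV has them. Camera axes: x right, y down, z forward; pixel columns grow to the right and rows downward; lengths in m; the calibration is good to about 2 mm. A picture is of the moment at which its call begins. camera_info takes no time and is no camera call.
- robot.job_done(): hands the job in; it is judged then, once.
The state is a dict: "clock": time; "qpos": joint angles; "dq": joint speeds; "effort": joint torques, N m; "eef_pos": TCP position; "orientation": TCP orientation; "contact_force": force on the tool from outside, world axes, zero at the start; "moment": the same for the moment, N m; "gripper_width": finger opening in m; "grip_force": force on a finger pad.
Only numpy, scipy, OpenCV 4.12 (cv2) and the standard library are available. Lean on these libraries where they do the work, as an engineer would, in place of code of your own. Each camera call takes 0.05 s, during which the arm holds its last target. There are 200 camera calls.

## Working session

There is one attempt and no reset: what is moved stays moved. The work goes in short steps, Python scripts to look and compute and a tool call to move; the robot and the scene stay as the last step left them, time stands still between calls to the robot, and variables do not carry over. Pictures are saved under pics/ and viewed, at most 10 in all, crops included, and the job is handed in when it is done.

Besides the shell and the picture viewer there is one more tool, called as name(argument=value, ...) on one line, values as JSON. send_rows: Moves the arm, as the interface text tells. Its arguments: {"type":"object","properties":{"increments":{"type":"string"},"jaw":{"type":"number"},"squeeze":{"type":"number"}},"required":["increments"]}

```bash
mkdir -p pics; python3 - <<'E'
from bench import robot
import cv2
for n in("top","side"):
    cv2.imwrite(f"pics/{n}0.png",robot.camera(n)); print(n,robot.camera_info(n))
print(robot.observe())
E
```

```text
top {'fx': 507.82380263413404, 'fy': 507.82380263413404, 'cx': 321.1778236507945, 'cy': 240.6333437910363, 'rvec': array([ 2.18666549, -2.17756184,  0.05609145]), 'tvec': array([0.1029647 , 0.55053659, 0.94005572])}
side {'fx': 440.7643576095353, 'fy': 440.7643576095353, 'cx': 322.5087661608303, 'cy': 238.31199119554933, 'rvec': array([ 2.26899742, -0.58600738,  0.25337314]), 'tvec': array([-0.43789985,  0.28125716,  0.53355918])}
{'clock': 0.1, 'qpos': array([ 1.16310362,  0.46937508, -0.04857735,  1.53355141,  0.02410967,
        1.14101561, -0.08226864]), 'dq': array([ 0.00025438, -0.0016314 ,  0.00073428, -0.00467329, -0.00016051,
       -0.00016135, -0.00042558]), 'effort': array([ 1.44211910e-03, -5.11514211e+01, -4.66828910e-02, -2.38390875e+01,
        1.08135823e-02,  4.34403264e-03, -2.90961043e-05]), 'eef_pos': array([ 0.2494358 , -0.62669635,  0.24736641]), 'orientation': array([-8.57847264e-04,  9.82113141e-01,  1.88289674e-01, -2.04140798e-04]), 'contact_force': array([ 1.42681351, -0.08077051,  0.21711162]), 'moment': array([0.04193749, 0.04605831, 0.02475039]), 'grip_force': 0.0, 'gripper_width': 0.08555325773871404}
```

View pics/top0.png

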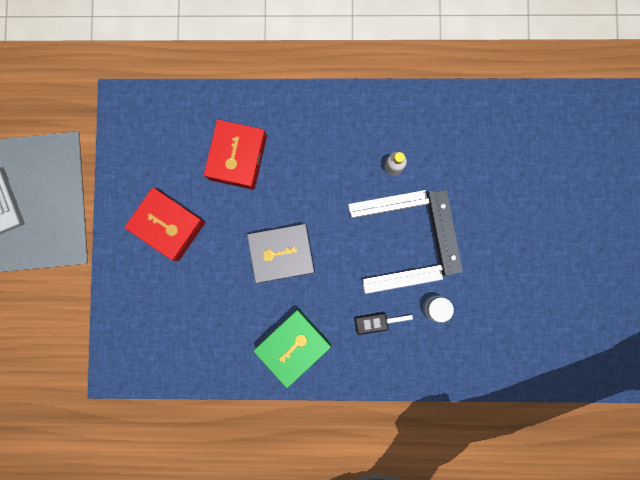

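View pics/side0.png

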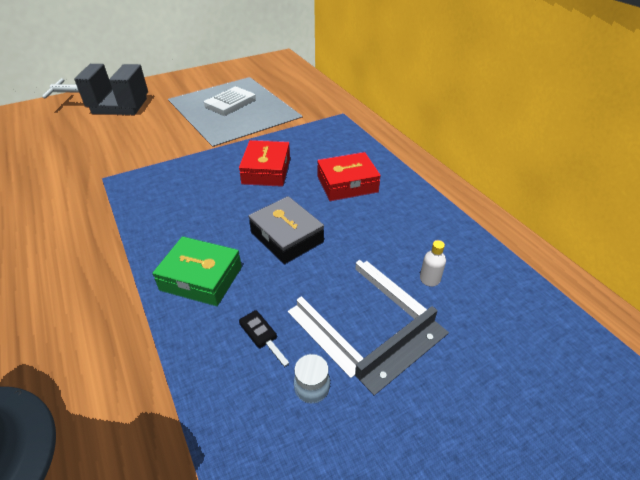

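The top view shows boxes at grey (281,253), green (292,348), red (235,153) and red (165,224). By description I choose the grey-lid one at (281,253). The lane mouth is around (357,250), with the stop at (445,232), glue (396,162), jar (439,309) and flip key (372,323). Next is a close crop.

```bash
cat > h.py <<'E'
import numpy as np, cv2
from bench import robot
def ray(n,uv,z):
    c=robot.camera_info(n); R=cv2.Rodrigues(c["rvec"])[0]; t=c["tvec"]; o=-R.T@t
    uv=np.atleast_2d(np.array(uv,float)); d=np.c_[(uv[:,0]-c["cx"])/c["fx"],(uv[:,1]-c["cy"])/c["fy"],np.ones(len(uv))]@R
    return o+d*((z-o[2])/d[:,2])[:,None]
def proj(n,P):
    c=robot.camera_info(n); K=np.array([[c["fx"],0,c["cx"]],[0,c["fy"],c["cy"]],[0,0,1]])
    return cv2.projectPoints(np.array(P,float).reshape(-1,1,3),c["rvec"],c["tvec"],K,None)[0][:,0]
E
python3 - <<'E'
from h import *
im=cv2.imread("pics/top0.png")[175:325,240:470]
cv2.imwrite("pics/crop0.png",cv2.resize(im,None,fx=3.4,fy=3.4,interpolation=cv2.INTER_CUBIC))
E
```

```text
(no output)
```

View pics/crop0.png

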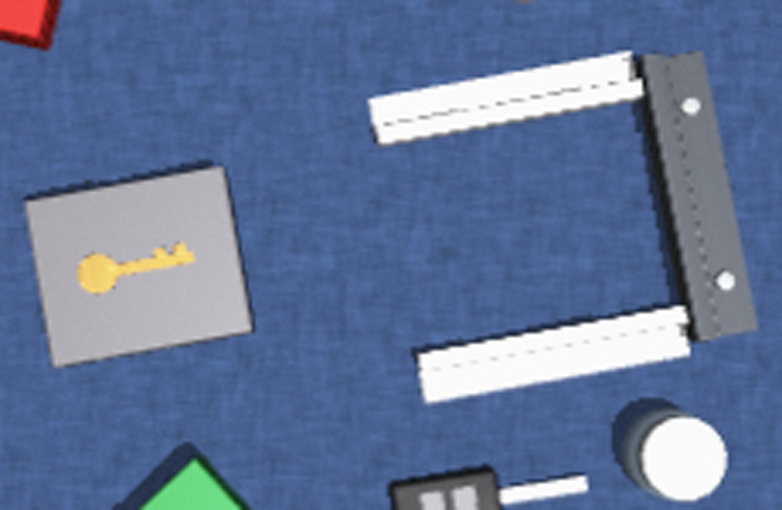

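```bash
cat >> h.py <<'E'
from scipy.optimize import least_squares
def fit(n,L,uv,g):
    L=np.array(L,float)
    def W(p):
        c,s=np.cos(p[2]),np.sin(p[2]); return np.c_[p[0]+c*L[:,0]-s*L[:,1],p[1]+s*L[:,0]+c*L[:,1],L[:,2]]
    r=least_squares(lambda p:(proj(n,W(p))-uv).ravel(),g); return r.x,r.fun.reshape(-1,2)
def indock(D,p):
    c,s=np.cos(D[2]),np.sin(D[2]); d=np.array(p[:2])-D[:2]; return np.array([c*d[0]+s*d[1],-s*d[0]+c*d[1]])
CASE=[[-.055,.046,.045],[.055,.046,.045],[.055,-.046,.045],[-.055,-.046,.045]]
E
python3 - <<'E'
from h import *
C=lambda a:np.array(a)/3.4+[240,175]-.35
L=[[0,.059,.018],[.15,.059,.018],[0,-.059,.018],[.15,-.059,.018],[.15,.08,.03],[.15,-.08,.03]]
D,r=fit("top",L,C([(378,143),(643,96),(418,353),(686,308),(643,57),(694,340)]),[.6,-.1,-1.5])
print("dock",D,np.degrees(D[2]),r.round(1).tolist())
P,r=fit("top",CASE,C([(25,200),(221,167),(253,331),(54,366)]),[.6,0,-1.5])
print("case",P,np.degrees(P[2]),r.round(1).tolist())
print("case in dock",indock(D,P)*1000,np.degrees(P[2]-D[2]))
# side check
S=[(250,207),(284,245),(323,229),(286,200)]
print("side lid",proj("side",[[P[0]+np.cos(P[2])*x-np.sin(P[2])*y,P[1]+np.sin(P[2])*x+np.cos(P[2])*y,z] for x,y,z in CASE]))
for n,uv,z in(("glue",(399,157),.085),("jar",(440,309),.05),("key",(372,323),.014)):
    p=ray("top",uv,z)[0]; print(n,p,indock(D,p)*1000)
for nm,c in (("green",(292,348)),("red1",(235,153))): print(nm,indock(D,ray("top",c,.045)[0])*1000)
print("behind case world", P[:2]-.09*np.array([np.cos(D[2]),np.sin(D[2])]))
E
```

```text
dock [ 0.53748199  0.03839856 -1.39180614] -79.7446178098591 [[0.2, 0.1], [0.4, 0.1], [-0.4, -0.1], [-0.5, -0.8], [-0.5, -0.3], [0.7, 0.9]]
case [ 0.52573919  0.17980025 -1.38880806] -79.57284027256848 [[-0.4, 0.0], [0.8, -0.8], [0.1, 0.2], [-0.5, 0.6]]
case in dock [-141.23328696   13.61939205] 0.17177753729061193
side lid [[289.21541756 194.98192163]
 [325.48009941 224.1683144 ]
 [283.8715585  246.95855145]
 [248.86954112 214.51510233]]
glue [ 0.69478993 -0.03283256  0.085     ] [ 98.0996121  142.11308213]
jar [ 0.4252695  -0.11011257  0.05      ] [ 126.16065226 -136.86011131]
key [0.39605172 0.00934854 0.014     ] [   3.40624424 -144.34272424]
green [-149.38436786 -160.18872652]
red1 [-193.02330618  211.40023465]
behind case world [0.50971596 0.26836241]
```

send_rows(increments="0 0 0 0 0 0.76;0 0 0 0 0 0.76;0 0 0 0 0 0.76;0.5 -0.75 0 0 0 0;0.5 -0.75 0 0 0 0;0.5 -0.75 0 0 0 0;0.5 -0.75 0 0 0 0;0.5 -0.75 0 0 0 0;0.5 -0.75 0 0 0 0;0.5 -0.75 0 0 0 0;0.5 -0.75 0 0 0 0", jaw=0.6)

```text
clock: 1.2
eef_pos: [0.3643, -0.3608, 0.248]
orientation: [-0.0, 0.996, 0.09, -0.0]
contact_force: [0.4, -0.3, -0.3]
gripper_width: 0.0515
grip_force: 0.0
```

send_rows(increments="0.5 -0.75 0 0 0 0;0.5 -0.75 0 0 0 0;0.5 -0.75 0 0 0 0;0.5 -0.75 0 0 0 0;0.5 -0.75 0 0 0 0;0.5 -0.75 0 0 0 0;0.5 -0.75 0 0 0 0;0.5 -0.75 0 0 0 0;0.5 -0.75 0 0 0 0;0.5 -0.75 0 0 0 0;0 0 0 0 0 0")

```text
clock: 2.3
eef_pos: [0.5085, -0.0258, 0.2483]
orientation: [-0.001, 0.996, 0.094, 0.001]
contact_force: [-0.3, -0.1, -0.1]
gripper_width: 0.0513
grip_force: 0.0
```

```bash
cat >> h.py <<'E'
D0=np.array([0.53748,0.03840,-1.39181])
def st():
    o=robot.observe(); q=o["orientation"]; from scipy.spatial.transform import Rotation as Ro
    R=Ro.from_quat([*q[1:],q[0]]).as_matrix(); p=o["eef_pos"]
    print("t",o["clock"],"dock mm",(indock(D0,p)*1000).round(1),"z",(p[2]*1000).round(1),"tool x vs dock y deg",np.degrees(np.arctan2(R[1,0],R[0,0])-D0[2]-np.pi/2).round(2),"tilt",R[2].round(3),"w",o["gripper_width"].round(4),"F",o["contact_force"].round(1))
E
python3 -c "
from h import *
st()"
```

```text
Traceback (most recent call last):
  File "h.py", line 23, in st
    print("t",o["clock"],"dock mm",(indock(D0,p)*1000).round(1),"z",(p[2]*1000).round(1),"tool x vs dock y deg",np.degrees(np.arctan2(R[1,0],R[0,0])-D0[2]-np.pi/2).round(2),"tilt",R[2].round(3),"w",o["gripper_width"].round(4),"F",o["contact_force"].round(1))
                                                                                                                                                                                                      ^^^^^^^^^^^^^^^^^^^^^^^^
AttributeError: 'float' object has no attribute 'round'
```

send_rows(increments="0.52 -0.71 0 0 0 0;0.52 -0.71 0 0 0 0;0.52 -0.71 0 0 0 0;0.52 -0.71 0 0 0 0;0.52 -0.71 0 0 0 0;0.52 -0.71 0 0 0 0;0.52 -0.71 0 0 0 0;0 0 0.8 0 0 0;0 0 0.8 0 0 0;0 0 0.8 0 0 0;0 0 0 0 0 0;0 0 0 0 0 0")

```text
clock: 3.5
eef_pos: [0.615, 0.1895, 0.1523]
orientation: [0.0, 0.996, 0.089, -0.0]
contact_force: [0.1, 0.8, 1.4]
gripper_width: 0.0509
grip_force: 0.0
```

```bash
sed -i 's/o\["gripper_width"\].round(4)/round(o["gripper_width"],4)/' h.py
python3 -c "
from h import *
st()
cv2.imwrite('pics/s1.png',robot.camera('side'))"
```

```text
t 3.5 dock mm [-134.9  103.2] z 152.3 tool x vs dock y deg 0.01 tilt [-0.001  0.    -1.   ] w 0.0509 F [0.1 0.8 1.4]
```

View pics/s1.png

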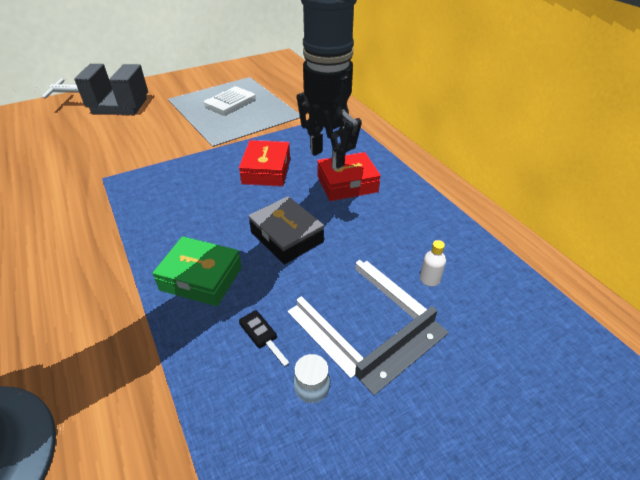

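The side view shows the open fingers over the gap between the case and the right-hand red box. The tips are at about (338,167) and (317,152), and I'll work out the tip height from them.

```bash
python3 -c "
from h import *
c,s=np.cos(D0[2]),np.sin(D0[2])
W=lambda x,y,z:[D0[0]+c*x-s*y,D0[1]+s*x+c*y,z]
for dz in(0,.01,.017,.025):
  print(dz,proj('side',[W(-.135+k,.103,.1523-dz) for k in(-.033,.033)]).round(0).tolist())
im=cv2.imread('pics/s1.png')[100:200,280:400]; cv2.imwrite('pics/s1c.png',cv2.resize(im,None,fx=5,fy=5,interpolation=2))"
```

```text
0 [[315.0, 145.0], [340.0, 161.0]]
0.01 [[315.0, 150.0], [339.0, 166.0]]
0.017 [[315.0, 153.0], [339.0, 170.0]]
0.025 [[315.0, 157.0], [339.0, 174.0]]
```

View pics/s1c.png

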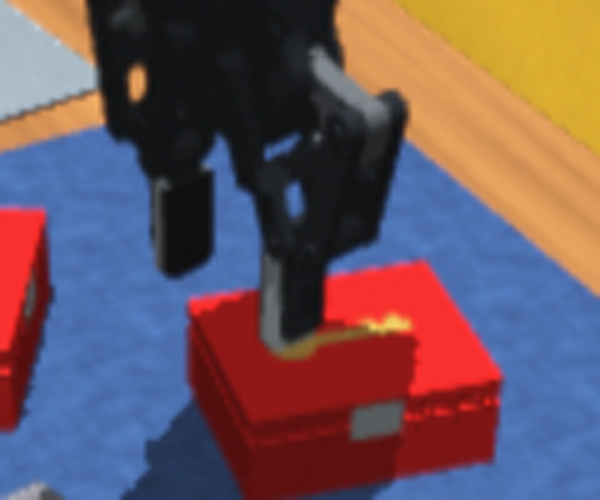

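send_rows(increments="0 -0.15 0.6 0 0 0;0 0 0.6 0 0 0;0 0 0.6 0 0 0;0 0 0.6 0 0 0;0 0 0.4 0 0 0;0 0 0.25 0 0 0;-0.25 0 0 0 0 0;-0.25 0 0 0 0 0;-0.2 0 0 0 0 0;-0.1 0 0 0 0 0;0 0 0 0 0 0;0 0 0 0 0 0")

```text
clock: 4.75
eef_pos: [0.5828, 0.1904, 0.0308]
orientation: [-0.0, 0.996, 0.09, 0.001]
contact_force: [-0.4, 0.2, -0.5]
gripper_width: 0.0512
grip_force: 0.0
```

```bash
python3 -c "
from h import *
st()"
```

```text
t 4.75 dock mm [-141.5   71.7] z 30.8 tool x vs dock y deg 0.04 tilt [ 0.001  0.    -1.   ] w 0.0512 F [-0.4  0.2 -0.5]
```

send_rows(increments="-0.03 0 0 0 0 0;-0.03 0 0 0 0 0;-0.03 0 0 0 0 0;-0.03 0 0 0 0 0;-0.03 0 0 0 0 0")

```text
clock: 5.25
eef_pos: [0.5769, 0.1894, 0.0305]
orientation: [-0.0, 0.996, 0.09, 0.001]
contact_force: [2.0, 0.5, -0.2]
gripper_width: 0.0513
grip_force: 1.1
```

send_rows(increments="-0.03 0 0 0 0 0;-0.03 0 0 0 0 0;-0.03 0 0 0 0 0;-0.03 0 0 0 0 0;-0.02 0 0 0 0 0")

```text
clock: 5.75
eef_pos: [0.5711, 0.1883, 0.0304]
orientation: [-0.0, 0.996, 0.09, 0.0]
contact_force: [1.8, 1.0, 0.9]
gripper_width: 0.0511
grip_force: 1.2
```

```bash
python3 -c "
from h import *
st()
im=robot.camera('top'); cv2.imwrite('pics/t2f.png',im); cv2.imwrite('pics/t2.png',cv2.resize(im[175:325,240:470],None,fx=3.4,fy=3.4,interpolation=cv2.INTER_CUBIC))"
```

```text
t 5.75 dock mm [-141.6   59.7] z 30.4 tool x vs dock y deg 0.05 tilt [ 0. -0. -1.] w 0.0511 F [1.8 1.  0.9]
```

View pics/t2.png

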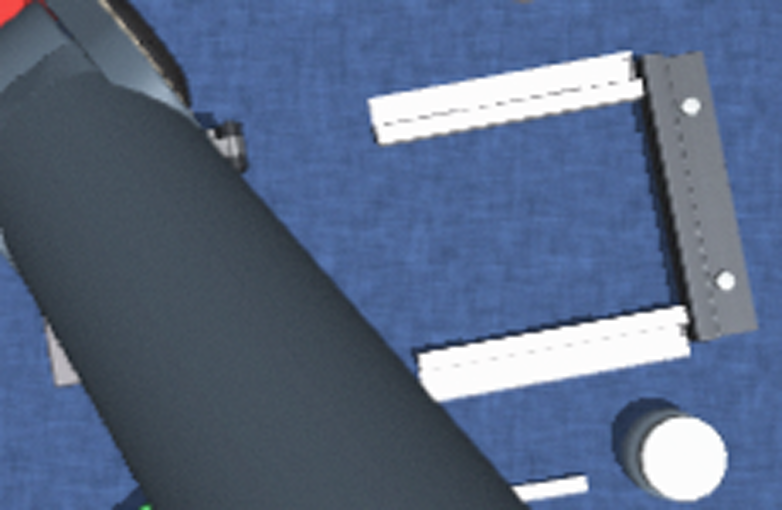

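The arm hides most of the case. The visible lower-left lid corner, at crop (54,383), has moved about 17 px, roughly 9 mm, towards the middle line. About 4.8 mm is left.

send_rows(increments="-0.03 0 0 0 0 0;-0.03 0 0 0 0 0;-0.03 0 0 0 0 0;-0.02 0 0 0 0 0;-0.01 0 0 0 0 0;0 0 0 0 0 0;0.1 0 0 0 0 0;0.3 0 0 0 0 0;0.5 0 -0.2 0 0 0;0.5 0 -0.8 0 0 0;0 0 -0.8 0 0 0;0 0 -0.8 0 0 0")

```text
clock: 7.0
eef_pos: [0.6217, 0.1973, 0.1345]
orientation: [0.0, 0.996, 0.09, -0.001]
contact_force: [0.3, -0.1, 0.9]
gripper_width: 0.0512
grip_force: 0.0
```

send_rows(increments="0 -0.7 0 0 0 0;0 -0.7 0 0 0 0;0 -0.7 0 0 0 0;0 -0.7 0 0 0 0;0 0 0 0 0 0")

```text
clock: 7.5
eef_pos: [0.5988, 0.3135, 0.134]
orientation: [-0.002, 0.996, 0.093, -0.001]
contact_force: [-0.7, 0.3, 0.5]
gripper_width: 0.0512
grip_force: 0.0
```

```bash
python3 -c "
from h import *
st();print(robot.observe()['qpos'].round(2))
im=robot.camera('top'); cv2.imwrite('pics/t3f.png',im); cv2.imwrite('pics/t3.png',cv2.resize(im[175:325,240:470],None,fx=3.4,fy=3.4,interpolation=cv2.INTER_CUBIC))"
```

```text
t 7.5 dock mm [-259.8  109.3] z 134.0 tool x vs dock y deg 0.46 tilt [-0.002 -0.004 -1.   ] w 0.0512 F [-0.7  0.3  0.5]
[-0.26  0.61 -0.41  1.62  0.28  0.97 -2.15]
```

View pics/t3.png

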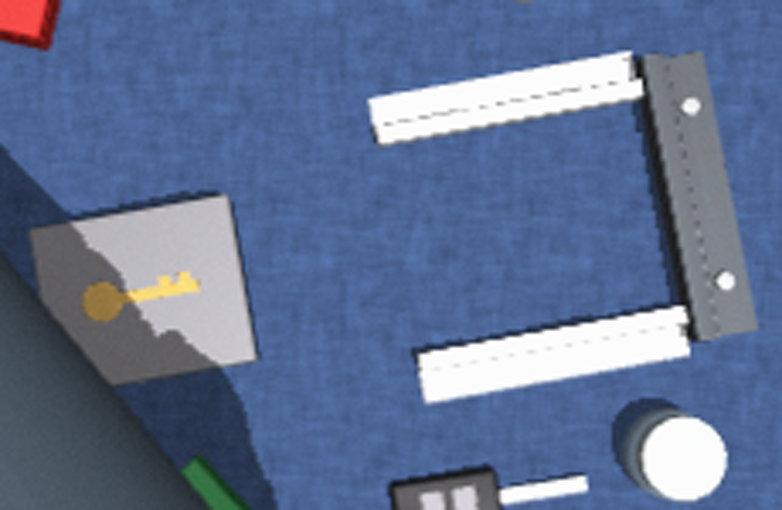

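The lid now shows corners at crop (31,230), (228,195) and (258,358), with its near-left corner hidden. The rails, jar and key are unchanged.

```bash
python3 -c "
from h import *
C=lambda a:np.array(a)/3.4+[240,175]-.35
P,r=fit('top',CASE[:3],C([(31,230),(228,195),(258,358)]),[.5,.2,-1.4]); print(indock(D0,P)*1000,np.degrees(P[2]-D0[2]),r.round(1).tolist())"
```

```text
[-140.95315889   -2.40276714] 0.4169991236897901 [[-0.7, -0.1], [0.2, -0.7], [0.4, 0.8]]
```

send_rows(increments="0 0 0 0 0 1;0 0 0 0 0 1;0 0 0 0 0 1;0 0 0 0 0 1;0 0 0 0 0 1;0 0 0 0 0 1;0 0 0 0 0 1;0 0 0 0 0 1;0 0 0 0 0 1;0 0 0 0 0 1;0 0 0 0 0 1;0 0 0 0 0 1")

```text
clock: 8.75
eef_pos: [0.6018, 0.3062, 0.1346]
orientation: [0.0, 0.906, -0.422, 0.0]
contact_force: [-0.6, -0.0, -1.0]
gripper_width: 0.0508
grip_force: 0.0
```

send_rows(increments="0 0 0 0 0 1;0 0 0 0 0 1;0 0 0 0 0 1;0 0 0 0 0 1;0 0 0 0 0 1;0 0 0 0 0 1;0 0.5 0 0 0 0;0 0.6 0 0 0 0;0 0.6 0 0 0 0;0 0.6 0 0 0 0;0 0.4 0 0 0 0;0 0 0 0 0 0")

```text
clock: 9.95
eef_pos: [0.4941, 0.2758, 0.1257]
orientation: [-0.005, 0.773, -0.635, -0.005]
contact_force: [1.2, -0.3, 0.2]
gripper_width: 0.0513
grip_force: 0.0
```

```bash
python3 -c "
from h import *
st()"
```

```text
t 9.95 dock mm [-241.3   -0.4] z 125.7 tool x vs dock y deg -89.05 tilt [-0.014 -0.001 -1.   ] w 0.0513 F [ 1.2 -0.3  0.2]
```

send_rows(increments="0 0 0.3 0 0 0.19;0 0 0 0 0 0;0 0 0 0 0 0")

```text
clock: 10.25
eef_pos: [0.4965, 0.2765, 0.1133]
orientation: [-0.005, 0.768, -0.641, -0.003]
contact_force: [-0.2, -0.9, 0.1]
gripper_width: 0.0512
grip_force: 0.0
```

```bash
python3 -c "
from h import *
st();print(robot.observe()['qpos'].round(2))"
```

```text
t 10.25 dock mm [-241.6    2.1] z 113.3 tool x vs dock y deg -89.95 tilt [-0.011 -0.003 -1.   ] w 0.0512 F [-0.2 -0.9  0.1]
[-1.4   0.85  1.28  1.97 -0.95  1.1  -2.66]
```

The joints ran to their limits (q7 at -2.66), so I'll turn the tool the other way round by half a turn.

send_rows(increments="0 0 0 0 0 -1;0 0 0 0 0 -1;0 0 0 0 0 -1;0 0 0 0 0 -1;0 0 0 0 0 -1;0 0 0 0 0 -1;0 0 0 0 0 -1;0 0 0 0 0 -1;0 0 0 0 0 -1;0 0 0 0 0 -1;0 0 0 0 0 -1;0 0 0 0 0 -1")

```text
clock: 11.45
eef_pos: [0.4966, 0.2765, 0.114]
orientation: [-0.007, 0.986, -0.169, -0.0]
contact_force: [-0.2, 0.7, 0.4]
gripper_width: 0.0512
grip_force: 0.0
```

send_rows(increments="0 0 0 0 0 -1;0 0 0 0 0 -1;0 0 0 0 0 -1;0 0 0 0 0 -1;0 0 0 0 0 -1;0 0 0 0 0 -1;0 0 0 0 0 -1;0 0 0 0 0 -1;0 0 0 0 0 -1;0 0 0 0 0 -1;0 0 0 0 0 -1;0 0 0 0 0 -1")

```text
clock: 12.65
eef_pos: [0.4967, 0.2763, 0.114]
orientation: [-0.006, 0.938, 0.346, 0.003]
contact_force: [-0.4, -0.9, 0.0]
gripper_width: 0.0513
grip_force: 0.0
```

send_rows(increments="0 0 0 0 0 -1;0 0 0 0 0 -1;0 0 0 0 0 -1;0 0 0 0 0 -1;0 0 0 0 0 -1;0 0 0 0 0 -1;0 0 0 0 0 -1;0 0 0 0 0 -1;0 0 0 0 0 -1;0 0 0 0 0 -1;0 0 0 0 0 -1;0 0 0 0 0 -1")

```text
clock: 13.85
eef_pos: [0.4967, 0.2762, 0.1138]
orientation: [-0.003, 0.64, 0.769, 0.006]
contact_force: [-1.1, 0.0, 0.7]
gripper_width: 0.0512
grip_force: 0.0
```

```bash
python3 -c "
from h import *
st();print(robot.observe()['qpos'].round(2))"
```

```text
t 13.85 dock mm [-241.3    2.2] z 113.8 tool x vs dock y deg 90.2 tilt [ 0.012  0.004 -1.   ] w 0.0512 F [-1.1  0.   0.7]
[-0.96  0.48  0.5   1.95 -0.34  0.78 -0.08]
```

send_rows(increments="0 -0.1 0 0.05 -0.14 0.04;0 0 0.5 0 0 0;0 0 0.5 0 0 0;0 0 0.5 0 0 0;0 0 0.4 0 0 0;0 0 0.18 0 0 0;-0.2 0 0 0 0 0;-0.2 0 0 0 0 0;-0.2 0 0 0 0 0;-0.1 0 0 0 0 0;0 0 0 0 0 0;0 0 0 0 0 0")

```text
clock: 15.05
eef_pos: [0.4969, 0.2487, 0.031]
orientation: [-0.0, 0.642, 0.767, 0.0]
contact_force: [-0.2, 0.7, -0.5]
gripper_width: 0.0515
grip_force: 0.0
```

```bash
python3 -c "
from h import *
st();print(robot.observe()['qpos'].round(2))"
```

```text
t 15.05 dock mm [-214.1   -2.5] z 31.0 tool x vs dock y deg 89.85 tilt [ 0.001 -0.    -1.   ] w 0.0515 F [-0.2  0.7 -0.5]
[-0.86  0.6   0.43  2.01 -0.41  0.62  0.02]
```

send_rows(increments="-0.04 0 0 0 0 0;-0.04 0 0 0 0 0;-0.04 0 0 0 0 0;-0.04 0 0 0 0 0;-0.04 0 0 0 0 0;-0.04 0 0 0 0 0;-0.06 0 0 0 0 0;-0.06 0 0 0 0 0;-0.08 0 0 0 0 0;-0.08 0 0 0 0 0;-0.08 0 0 0 0 0;-0.08 0 0 0 0 0")

```text
clock: 16.25
eef_pos: [0.5016, 0.2214, 0.0306]
orientation: [-0.0, 0.642, 0.767, -0.0]
contact_force: [0.4, 2.2, -0.7]
gripper_width: 0.0512
grip_force: 0.9
```

send_rows(increments="-0.08 0 0 0 0 0;-0.08 0 0 0 0 0;-0.08 0 0 0 0 0;-0.08 0 0 0 0 0;-0.08 0 0 0 0 0;-0.08 0 0 0 0 0;-0.08 0 0 0 0 0;-0.08 0 0 0 0 0;-0.08 0 0 0 0 0;-0.08 0 0 0 0 0;-0.06 0 0 0 0 0;-0.04 0 0 0 0 0")

```text
clock: 17.45
eef_pos: [0.5079, 0.186, 0.0307]
orientation: [-0.0, 0.642, 0.767, -0.0]
contact_force: [-0.5, 2.5, -0.6]
gripper_width: 0.0511
grip_force: 1.0
```

```bash
python3 -c "
from h import *
st();print(robot.observe()['qpos'].round(2))
im=robot.camera('top'); cv2.imwrite('pics/t4f.png',im); cv2.imwrite('pics/t4.png',cv2.resize(im[175:325,240:470],None,fx=3.4,fy=3.4,interpolation=cv2.INTER_CUBIC))"
```

```text
t 17.45 dock mm [-150.5   -2.8] z 30.7 tool x vs dock y deg 89.85 tilt [ 0.001 -0.001 -1.   ] w 0.0511 F [-0.5  2.5 -0.6]
[-0.75  0.58  0.42  2.04 -0.41  0.6   0.13]
```

View pics/t4.png

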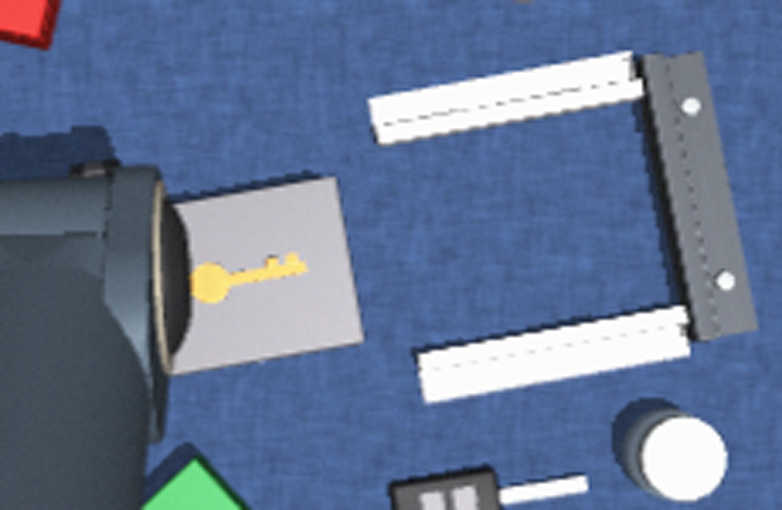

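The case slides straight. Its leading lid corners are at crop (335,177) and (363,341), and the bystanders and rails are unchanged.

```bash
python3 -c "
from h import *
C=lambda a:np.array(a)/3.4+[240,175]-.35
P,r=fit('top',CASE[1:3],C([(335,177),(363,341)]),[.5,.1,-1.4]); print(indock(D0,P)*1000,np.degrees(P[2]-D0[2]),r.round(1).tolist())"
```

```text
[-83.64606608  -1.99329266] -0.46908551311509966 [[-0.1, -0.6], [0.1, 0.6]]
```

send_rows(increments="-0.04 0 0 0 0 0;-0.06 0 0 0 0 0;-0.08 0 0 0 0 0;-0.08 0 0 0 0 0;-0.08 0 0 0 0 0;-0.08 0 0 0 0 0;-0.08 0 0 0 0 0;-0.08 0 0 0 0 0;-0.08 0 0 0 0 0;-0.08 0 0 0 0 0;-0.08 0 0 0 0 0;-0.08 0 0 0 0 0")

```text
clock: 18.7
eef_pos: [0.5142, 0.1507, 0.0307]
orientation: [-0.0, 0.642, 0.767, 0.0]
contact_force: [-0.1, 2.7, 1.1]
gripper_width: 0.0508
grip_force: 1.2
```

send_rows(increments="-0.08 0 0 0 0 0;-0.08 0 0 0 0 0;-0.08 0 0 0 0 0;-0.08 0 0 0 0 0;-0.08 0 0 0 0 0;-0.08 0 0 0 0 0;-0.08 0 0 0 0 0;-0.08 0 0 0 0 0;-0.08 0 0 0 0 0;-0.08 0 0 0 0 0;-0.06 0 0 0 0 0;-0.04 0 0 0 0 0")

```text
clock: 19.9
eef_pos: [0.5206, 0.1152, 0.0306]
orientation: [-0.0, 0.642, 0.767, -0.0]
contact_force: [-0.4, 3.0, 2.1]
gripper_width: 0.0512
grip_force: 1.6
```

```bash
python3 -c "
from h import *
st();print(robot.observe()['qpos'].round(2))
im=robot.camera('top'); cv2.imwrite('pics/t5f.png',im); cv2.imwrite('pics/t5.png',cv2.resize(im[175:325,240:470],None,fx=3.4,fy=3.4,interpolation=cv2.INTER_CUBIC))"
```

```text
t 19.9 dock mm [-78.6  -3. ] z 30.6 tool x vs dock y deg 89.85 tilt [ 0.001 -0.001 -1.   ] w 0.0512 F [-0.4  3.   2.1]
[-0.61  0.57  0.41  2.06 -0.4   0.59  0.26]
```

View pics/t5.png

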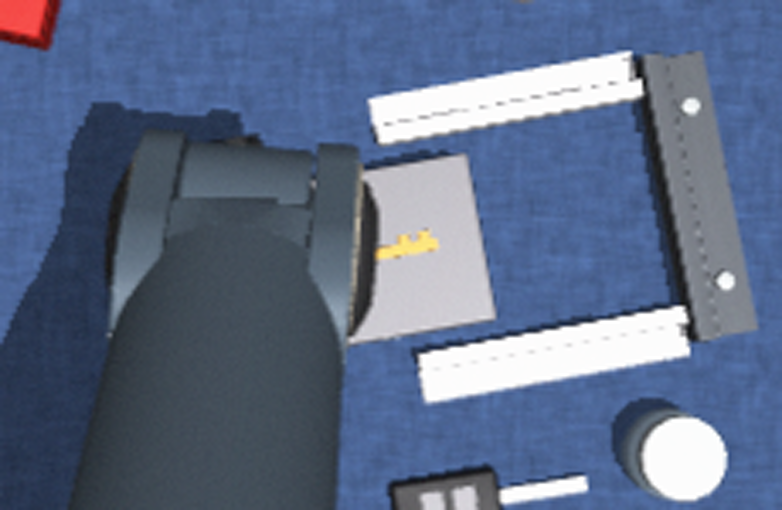

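The case is entering the lane with leading corners at crop (466,154) and (495,318). The gaps to the rails are about 13 mm left and 11 mm right, so I'll carry on.

send_rows(increments="-0.04 0 0 0 0 0;-0.06 0 0 0 0 0;-0.08 0 0 0 0 0;-0.08 0 0 0 0 0;-0.08 0 0 0 0 0;-0.08 0 0 0 0 0;-0.08 0 0 0 0 0;-0.08 0 0 0 0 0;-0.08 0 0 0 0 0;-0.08 0 0 0 0 0;-0.08 0 0 0 0 0;-0.08 0 0 0 0 0")

```text
clock: 21.15
eef_pos: [0.5269, 0.0799, 0.0306]
orientation: [-0.0, 0.642, 0.767, 0.0]
contact_force: [-1.3, 4.0, 3.3]
gripper_width: 0.0513
grip_force: 1.9
```

send_rows(increments="-0.08 0 0 0 0 0;-0.08 0 0 0 0 0;-0.08 0 0 0 0 0;-0.08 0 0 0 0 0;-0.08 0 0 0 0 0;-0.08 0 0 0 0 0;-0.08 0 0 0 0 0;-0.08 0 0 0 0 0;-0.08 0 0 0 0 0;-0.08 0 0 0 0 0;-0.06 0 0 0 0 0;-0.04 0 0 0 0 0")

```text
clock: 22.35
eef_pos: [0.5331, 0.0442, 0.0305]
orientation: [-0.0, 0.642, 0.767, -0.0]
contact_force: [-1.2, 4.3, 3.0]
gripper_width: 0.0511
grip_force: 2.0
```

```bash
python3 -c "
from h import *
st();print(robot.observe()['qpos'].round(2))
im=robot.camera('top'); cv2.imwrite('pics/t6f.png',im); cv2.imwrite('pics/t6.png',cv2.resize(im[175:325,240:470],None,fx=3.4,fy=3.4,interpolation=cv2.INTER_CUBIC))"
```

```text
t 22.35 dock mm [-6.5 -3.2] z 30.5 tool x vs dock y deg 89.85 tilt [ 0.001 -0.001 -1.   ] w 0.0511 F [-1.2  4.3  3. ]
[-0.47  0.57  0.41  2.06 -0.4   0.59  0.39]
```

View pics/t6.png

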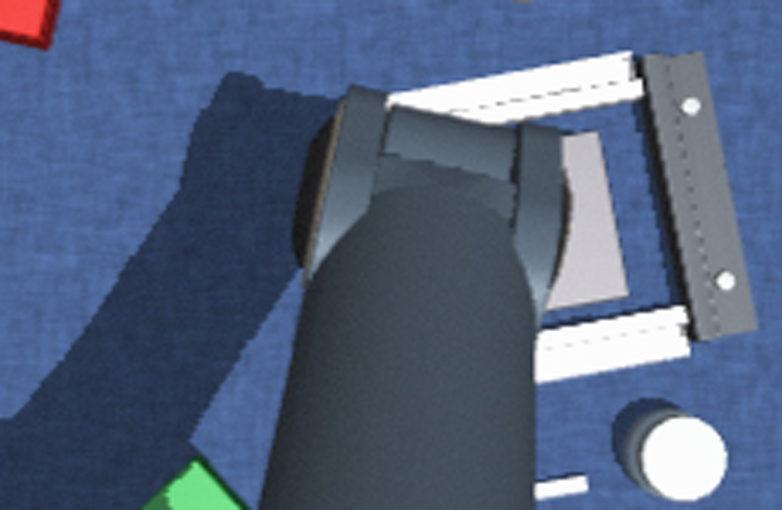

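Leading corners are at crop (599,131) and (628,295): square, centred, about 35 mm to go. That was my tenth picture, so I'll finish on force and computed values.

send_rows(increments="-0.04 0 0 0 0 0;-0.06 0 0 0 0 0;-0.08 0 0 0 0 0;-0.08 0 0 0 0 0;-0.08 0 0 0 0 0;-0.08 0 0 0 0 0;-0.08 0 0 0 0 0;-0.06 0 0 0 0 0;-0.06 0 0 0 0 0;-0.05 0 0 0 0 0;-0.04 0 0 0 0 0;-0.03 0 0 0 0 0")

```text
clock: 23.6
eef_pos: [0.5383, 0.0152, 0.0305]
orientation: [-0.0, 0.642, 0.767, -0.0]
contact_force: [-1.7, 2.4, 0.4]
gripper_width: 0.0513
grip_force: 1.3
```

```bash
python3 -c "
from h import *
C=lambda a:np.array(a)/3.4+[240,175]-.35
P,r=fit('top',CASE[1:3],C([(599,131),(628,295)]),[.5,.0,-1.4]); print('at t6',indock(D0,P)*1000,np.degrees(P[2]-D0[2]))
st()"
```

```text
at t6 [60.95172666 -2.12220869] -0.7319237192952918
t 23.6 dock mm [23.  -3.3] z 30.5 tool x vs dock y deg 89.86 tilt [ 0.001 -0.001 -1.   ] w 0.0513 F [-1.7  2.4  0.4]
```

send_rows(increments="-0.03 0 0 0 0 0;-0.03 0 0 0 0 0;-0.02 0 0 0 0 0;-0.02 0 0 0 0 0;-0.01 0 0 0 0 0")

```text
clock: 24.1
eef_pos: [0.5391, 0.0109, 0.0305]
orientation: [-0.0, 0.642, 0.767, -0.0]
contact_force: [-1.1, 2.0, -0.0]
gripper_width: 0.0512
grip_force: 1.0
```

send_rows(increments="-0.02 0 0 0 0 0;-0.02 0 0 0 0 0;-0.01 0 0 0 0 0")

```text
clock: 24.4
eef_pos: [0.539, 0.0107, 0.0305]
orientation: [-0.002, 0.642, 0.767, 0.0]
contact_force: [-0.9, 8.0, 1.9]
gripper_width: 0.051
grip_force: 3.3
```

```bash
python3 -c "
from h import *
st()"
```

```text
t 24.4 dock mm [27.5 -3.4] z 30.5 tool x vs dock y deg 89.93 tilt [ 0.003 -0.002 -1.   ] w 0.051 F [-0.9  8.   1.9]
```

The TCP has stalled at x = 27.5 mm with the force rising, so the stop is reached. One small seating push, then back off.

send_rows(increments="-0.02 0 0 0 0 0;-0.02 0 0 0 0 0;0 0 0 0 0 0;0 0 0 0 0 0;0 0 0 0 0 0")

```text
clock: 24.9
eef_pos: [0.5389, 0.0106, 0.0305]
orientation: [-0.003, 0.641, 0.767, 0.001]
contact_force: [-1.6, 9.1, 2.8]
gripper_width: 0.0512
grip_force: 4.5
```

```bash
python3 -c "
from h import *
st()"
```

```text
t 24.9 dock mm [27.7 -3.6] z 30.5 tool x vs dock y deg 90.0 tilt [ 0.005 -0.002 -1.   ] w 0.0512 F [-1.6  9.1  2.8]
```

Seated. Now back out along the lane, up, and clear of the view for a numeric check.

send_rows(increments="0.03 0 0 0 0 0;0.05 0 0 0 0 0;0.1 0 0 0 0 0;0.2 0 0 0 0 0;0.2 0 -0.2 0 0 0;0 0 -0.6 0 0 0;0 0 -0.8 0 0 0;0 0 -0.8 0 0 0;0 0 -0.8 0 0 0;0.8 0 0 0 0 0;0.8 0 0 0 0 0;0.8 0 0 0 0 0")

```text
clock: 26.1
eef_pos: [0.5188, 0.1261, 0.1597]
orientation: [-0.0, 0.642, 0.767, 0.001]
contact_force: [0.5, 0.8, 0.0]
gripper_width: 0.0512
grip_force: 0.0
```

send_rows(increments="0.8 0 0 0 0 0;0.8 0 0 0 0 0;0.8 0 0 0 0 0;0.6 0 0 0 0 0;0 0 0 0 0 0;0 0 0 0 0 0")

```text
clock: 26.7
eef_pos: [0.4976, 0.2431, 0.159]
orientation: [-0.0, 0.642, 0.767, -0.0]
contact_force: [-0.9, -0.9, -0.5]
gripper_width: 0.0514
grip_force: 0.0
```

```bash
python3 -c "
from h import *
st()
a=cv2.imread('pics/top0.png').astype(int); im=robot.camera('top'); cv2.imwrite('pics/t7f.png',im)
# lid mask: grey, unsaturated, mid bright, within the lane
u=cv2.resize(im[175:325,240:470],None,fx=3.4,fy=3.4,interpolation=cv2.INTER_CUBIC)
h=cv2.cvtColor(u,cv2.COLOR_BGR2HSV); m=((h[...,1]<50)&(h[...,2]>110)&(h[...,2]<215)).astype('uint8')
m=cv2.morphologyEx(m,cv2.MORPH_OPEN,np.ones((7,7)))
cs=sorted(cv2.findContours(m,0,2)[0],key=cv2.contourArea)[-3:]
for c in cs: print(cv2.contourArea(c),cv2.minAreaRect(c),cv2.boxPoints(cv2.minAreaRect(c)).round(0).tolist())
d=abs(im.astype(int)-a).max(2)>40
for n,s in dict(glue=(145,180,380,412),jar=(292,326,420,458),key=(310,338,350,415),railL=(188,218,347,430),railR=(265,294,362,443),stop=(188,276,428,464)).items(): print(n,d[s[0]:s[1],s[2]:s[3]].sum())
c,s=np.cos(D0[2]),np.sin(D0[2])
print('expected home lid',((proj('top',[[D0[0]+c*(x+.095)-s*y,D0[1]+s*(x+.095)+c*y,z] for x,y,z in CASE])+.35-[240,175])*3.4).round(0).tolist())"
```

```text
t 26.7 dock mm [-208.5   -2.8] z 159.0 tool x vs dock y deg 89.94 tilt [ 0. -0. -1.] w 0.0514 F [-0.9 -0.9 -0.5]
48.0 ((442.0, 498.0), (8.0, 6.0), 90.0) [[439.0, 494.0], [445.0, 494.0], [445.0, 502.0], [439.0, 502.0]]
48.0 ((453.0, 494.0), (8.0, 6.0), 90.0) [[450.0, 490.0], [456.0, 490.0], [456.0, 498.0], [450.0, 498.0]]
48500.5 ((601.4610595703125, 212.45330810546875), (289.6626892089844, 258.94232177734375), 78.79920196533203) [[446.0, 96.0], [700.0, 45.0], [757.0, 329.0], [503.0, 380.0]]
glue 0
jar 0
key 0
railL 248
railR 75
stop 527
expected home lid [[458.0, 148.0], [659.0, 113.0], [691.0, 281.0], [489.0, 316.0]]
```

```bash
python3 -c "
from h import *
a=cv2.imread('pics/top0.png').astype(int); im=cv2.imread('pics/t7f.png')
d=(abs(im.astype(int)-a).max(2)>35).astype('uint8'); d[:, :362]=0
h=cv2.cvtColor(im,cv2.COLOR_BGR2HSV); d&=(((h[...,1]<60)&(h[...,2]>100))|(abs(h[...,0].astype(int)-22)<10)).astype('uint8')
d=cv2.morphologyEx(d,cv2.MORPH_CLOSE,np.ones((5,5)))
c=max(cv2.findContours(d,0,2)[0],key=cv2.contourArea); r=cv2.minAreaRect(c); b=cv2.boxPoints(r); print(cv2.contourArea(c),r)
print(b)
k,s=np.cos(D0[2]),np.sin(D0[2])
E=proj('top',[[D0[0]+k*(x+.095)-s*y,D0[1]+s*(x+.095)+k*y,z] for x,y,z in CASE]); print(E)
i=[np.argmin(np.linalg.norm(b-e,axis=1)) for e in E]; P,rr=fit('top',CASE,b[i],[.5,0,-1.4]); print(indock(D0,P)*1000,np.degrees(P[2]-D0[2]),rr.round(1).tolist())"
```

```text
8070.5 ((475.0, 440.0), (78.0, 226.0), 90.0)
[[362. 401.]
 [588. 401.]
 [588. 479.]
 [362. 479.]]
[[374.42095505 218.3105189 ]
 [433.38010878 207.89138194]
 [442.85720149 257.1952497 ]
 [383.51044149 267.67271269]]
[ -41.38597104 -273.88312956] 2.415813607720222 [[-35.5, -19.2], [24.1, -32.3], [35.6, 18.6], [-24.4, 31.8]]
```

Wrong blob (the arm's shadow). I'll restrict it to the lane window.

```bash
python3 -c "
from h import *
a=cv2.imread('pics/top0.png').astype(int); im=cv2.imread('pics/t7f.png')
d=(abs(im.astype(int)-a).max(2)>35).astype('uint8'); d[:, :362]=0; d[285:]=0; d[:185]=0
h=cv2.cvtColor(im,cv2.COLOR_BGR2HSV); d&=(((h[...,1]<60)&(h[...,2]>100))|(abs(h[...,0].astype(int)-22)<10)).astype('uint8')
d=cv2.morphologyEx(d,cv2.MORPH_CLOSE,np.ones((5,5)))
c=max(cv2.findContours(d,0,2)[0],key=cv2.contourArea); r=cv2.minAreaRect(c); b=cv2.boxPoints(r); print(cv2.contourArea(c),r)
k,s=np.cos(D0[2]),np.sin(D0[2])
E=proj('top',[[D0[0]+k*(x+.095)-s*y,D0[1]+s*(x+.095)+k*y,z] for x,y,z in CASE])
i=[np.argmin(np.linalg.norm(b-e,axis=1)) for e in E]; P,rr=fit('top',CASE,b[i],[.5,0,-1.4]); print(indock(D0,P)*1000,np.degrees(P[2]-D0[2]),rr.round(1).tolist())"
```

```text
2874.0 ((408.0705261230469, 239.3993377685547), (49.818458557128906, 61.404151916503906), 79.99201965332031)
[93.59767885 -2.79667253] -0.2755727973304342 [[0.5, -0.4], [-0.9, 0.1], [-0.3, 0.4], [0.7, -0.1]]
```

```bash
python3 -c "
from bench import robot
print(robot.job_done())"
```

```text
the job is handed in; nothing more can be done
None
```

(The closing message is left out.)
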